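# Open the press mould and hold the plaque half out on the ejector

### The arm

A 7-joint arm with a two-finger parallel gripper is mounted at the origin on the work surface. World frame = base frame: x ahead of the robot, y to its left, z up, the work surface at z = 0. Lengths are in m, angles in rad, forces in N, time in s.
With the tool pointing down it reaches from about 0.4 to 0.85 m from the base axis. Payload 4.5 kg.
Tool frame: the origin (TCP) lies on the centre line of the jaws, within the pads' length; the fingertips stand 11 mm ahead of it and the grasp point (between the pads) lies 8 mm behind it; z points along the fingers, y is the line along which they close (so a half turn about z gives the same grasp; the last joint's range is limited). The gripper opens to 88 mm and grips with 3 to 60 N. Pads are 18 mm wide; open, the fingers measure 123 mm over their backs; the gripper's body (75 mm by 187 mm) begins 45 mm behind the grasp point.
Start: joints at [1.219, 0.689, -0.195, 1.565, 0.157, 0.902, -0.215], TCP at [0.235, -0.579, 0.25] pointing down, gripper open.
Joint ranges: [-3.01, 3.01], [-0.46, 2.08], [-1.47, 1.51], [0.13, 2.56], [-1, 4.14], [0.04, 2.09], [-2.66, 2.66]. Speed limits (rad/s): [2.57, 2.57, 3.14, 3.14, 3.14, 3.14, 3.14].

### API

Orientations are given as a unit quaternion [x, y, z, w].
In Python, from plant import * gives the robot as it stands. The module is installed in compiled form; this text tells all that it offers.
- The arm moves only by the tool send_rows, never from a script. Its argument "motion" is a list of rows, each an object of numbers: "x", "y", "z": the shift along the tool's x, y, z in cm; "rx", "ry", "rz": the turn, a rotation vector about the tool's x, y, z in rad; "jaw": the finger opening in cm, from 0 to 8.81. In form: [{"x": .., "y": .., "z": .., "rx": .., "ry": .., "rz": .., "jaw": ..}, ...]. A call has exactly 5 rows; each row shifts and turns the commanded pose from where the row before left it, along the tool's axes as they then stand; what a row does not reach is not made up. A row lasts 1/10 s, in which the tool goes at most 50 mm and 8.59 degrees, less where a joint would pass 70% of its speed; a pose out of reach is approached as far as the arm can. A call is refused whole if a number of a shift passes 5 or a number of a turn 0.15, either way. A call with a gripper value outside its range is refused whole. The fingers move at their own pace and stop on an object; "grip_force" is the grip in N (left out, the last holds). Time passes only in rows, so rows that do not move let the fingers close, or fill a call up. It gives the time, the measured TCP pose, the force, the opening and the grip force at its end, in the units of the state.
- get_state(): the state, without advancing time (a new reading comes with each control period).
- snapshot(name): name is "scene" or "top"; returns a dict with "img" (400x640x3 uint8, red, green, blue), "vertical_fov" (degrees; the focal length in pixels is half the picture's height over the tangent of half this angle, whatever the lens; pixels are square), "cx", "cy" (the principal point, pixels), "extrinsics" (4x4, takes a point from camera to world coordinates). Camera axes: x right, y up, looking along -z (the intrinsics and any distortion apply to the point x, -y, -z); pixel columns grow to the right and rows downward; lengths in m; the calibration is good to about 2 mm. A picture is of the moment at which its call begins. There is no depth.
- finish_job(): hands the job in; it is judged then, once.
The state is a dict: "clock": time; "q": joint angles; "qd": joint speeds; "joint_torque": joint torques, N m; "tool_pos": TCP position; "eef_rot": TCP orientation; "contact_force": force on the tool from outside, world axes, zero at the start; "moment": the same for the moment, N m; "opening": opening from 0.0 (shut) to 1.0 (fully open); "finger_force": force on a finger pad.
Only numpy, scipy, OpenCV 4.12 (cv2) and the standard library are available. Lean on these libraries where they do the work, as an engineer would, in place of code of your own. Each camera call takes 0.05 s, during which the arm holds its last target. There are 200 camera calls.

### The job

Open the lid of the bench mould: it has no handle, so put the blade of the filling knife into the notch under its edge, lever it up and swing it fully open, then lay the knife down on the bench. Then press the rubber pad of the ejector lever down with the gripper until the cast plaque stands half its thickness out of the mould, and finish while holding it there so that I can lift the plaque off. Do not press the ejector before the lid is open, do not touch the fresh plaque with knife or gripper, and leave the pot, the finial and the brush where they are.

Things in the scene. Friction and masses are not known exactly. Their poses are not given: they have to be found in the camera images.
- mould: Bench press mould, fixed: dark steel frame on cheeks over a steel base plate 200 x 150 mm. Origin: centre of its underside, on the bench; z up; x runs along the ejector lever (pad on the -x side, nearest the robot), y from the pry notch to the lid hinge. Frame x -66..66, y -58..56 mm, rim 80 mm above the bench, cavity 112 x 88 mm.
- notch (a point): Middle of the mouth of the pry notch, on the outer face of the mould's -y wall under the closed lid's free edge: a blind pocket 44 mm wide (along the mould's x), 8 mm high (72 to 80 mm above the bench; its roof is the lid's underside), 11 mm deep (towards the mould's +y). The point is at mid height, 76 mm. Axes as the mould's.
- lid (a joint): Hinge angle of the lid, rad: 0 closed, 1.9 fully open (leaning back on its stop). The hinge is stiff: the lid stays at whatever angle it is left, and takes about 3 N at its free edge to lift.
- lid_edge (a point): Middle of the lid's free edge, on its underside; moves with the lid. The lid is an aluminium plate 132 x 118 x 7 mm with low ribs on top, 0.22 kg, flush with the frame; closed, its underside is 80 mm above the bench. The free edge is 120 mm from the hinge axis.
- lid_hinge (a point): Middle of the lid's hinge axis, which runs along the mould's x at mould y = +62 mm, 83.5 mm above the bench. The lid's free edge, on the mould's -y side, swings up and over towards +y.
- ejector (a joint): Angle of the ejector lever, rad: 0 at rest (pad raised), grows as the pad is pressed down, stop at 0.44. The plaque rises 49.5 mm per rad, so half out (12 mm of its edge above the rim) is at 0.25. A spring raises the pad when let go: it takes about 4 N to start, 8 N at half out, 11 N at the stop.
- pad (a point): Centre of the top of the lever's rubber pad, 54 mm along the lever x 46 mm wide. The lever's pivot is at mould x = -50 mm, 34 mm above the bench. At rest the pad's centre is 79 mm up, 164 mm from the mould's origin towards -x, sloping 0.30 rad with its outer (-x) end higher; at half out 50 mm up, 171 mm out, almost level; at the stop 27 mm up.
- plaque: Cast plaster plaque with a lotus in relief, 108 x 84 x 24 mm, 0.4 kg, lying loose on the ejector plate in the cavity. Origin: centre of its underside, z up. At the start its underside is 55.5 mm above the bench and its top 0.5 mm below the rim; half out, its underside is at about 68 mm.
- knife: Filling knife lying flat on the bench: wooden handle 100 x 24 x 22 mm, steel ferrule, stiff steel blade 30 mm wide, 2 mm thick, 0.09 kg. Origin: centre of the handle's underside; x points along the knife to the blade, z up. Handle x -50..50 mm, blade x 62..132 mm, its mid plane 11 mm above the handle's underside. It balances about 18 mm from the origin towards the blade.
- knife_tip (a point): Middle of the blade's straight end edge, 132 mm from the knife's origin along its x, 11 mm above the handle's underside.
- pot: Bystander: open aluminium pot with two small side handles, 140 mm across without them, 65 mm high. Origin: centre of its underside.
- finial: Bystander: turned plaster finial, 90 mm across, 137 mm high, standing. Origin: centre of its underside.
- brush: Bystander: flat brush lying on the bench, about 200 mm long along its x, bristles at +x. Origin: centre of its underside.
Mind the look-alikes: they are no part of the job. Several things have the shape of the knife; the one meant has the colours described above.

How it is judged:
By the outcome, as a careful person would: the job done as asked, in the order asked, and still so for the second after the job is handed in, while the arm keeps its last pose, push and grip.
It also fails if it takes over 69 s, if anything falls off the work surface, if the arm or the gripper's body presses on something with over 40 N, if the wrist force passes 120 N, or if a joint passes its speed limit or range.

## Working session

There is one attempt and no reset: what is moved stays moved. The work goes in short steps, Python scripts to look and compute and a tool call to move; the robot and the scene stay as the last step left them, time stands still between calls to the robot, and variables do not carry over. Pictures are saved under pics/ and viewed, at most 10 in all, crops included, and the job is handed in when it is done.

Besides the shell and the picture viewer there is one more tool, called as a command line: name --argument value ..., lists and objects as JSON in quotes. send_rows: Moves the arm, as the interface text tells. Its arguments: {"type":"object","properties":{"motion":{"type":"array"},"grip_force":{"type":"number"}},"required":["motion"]}

```bash
mkdir -p pics; python3 - <<'E'
from plant import *
import cv2,pickle,numpy as np
d={}
for n in("scene","top"):
    s=snapshot(n);d[n]=s;cv2.imwrite(f"pics/{n}0.png",s["img"][:,:,::-1])
    print(n,[ (k,v) for k,v in s.items() if k!="img"])
pickle.dump(d,open("s0.pkl","wb"))
print(get_state())
E
```

```text
scene [('vertical_fov', 46.504559401897694), ('cx', 318.6833433482366), ('cy', 197.35349613521146), ('extrinsics', array([[ 0.60676935, -0.6342764 ,  0.47908705,  1.19434626],
       [ 0.79473873,  0.47280937, -0.38058068, -0.6111225 ],
       [ 0.0148765 ,  0.61167373,  0.79097025,  1.27821542],
       [ 0.        ,  0.        ,  0.        ,  1.        ]]))]
top [('vertical_fov', 49.003274792831355), ('cx', 321.5698421507928), ('cy', 202.89499153850187), ('extrinsics', array([[ 1.14089511e-02,  9.96689188e-01, -8.05015460e-02,
         3.79473932e-01],
       [-9.99934262e-01,  1.12798461e-02, -2.05835143e-03,
        -1.51981305e-02],
       [-1.14349156e-03,  8.05197376e-02,  9.96752359e-01,
         1.54421213e+00],
       [ 0.00000000e+00,  0.00000000e+00,  0.00000000e+00,
         1.00000000e+00]]))]
{'clock': 0.1, 'q': array([ 1.21880273,  0.6898953 , -0.1945127 ,  1.56622379,  0.15730752,
        0.90251423, -0.21508731]), 'qd': array([ 2.15793458e-04, -2.66519968e-03,  1.04278299e-03, -7.45183675e-04,
       -2.57365499e-03,  6.41372442e-04, -6.12961411e-05]), 'joint_torque': array([-3.32632684e-03, -5.28501678e+01, -1.27179611e+00, -1.53837579e+01,
       -5.26479003e-02,  1.95333509e-03,  3.91230583e-05]), 'tool_pos': array([ 0.23493308, -0.57857457,  0.24899737]), 'eef_rot': array([ 9.81444454e-01,  1.91744891e-01, -2.22816668e-04, -7.94127150e-04]), 'contact_force': array([ 0.2814877 , -0.55441294,  0.41923962]), 'moment': array([ 0.00654536, -0.02714491, -0.01479095]), 'finger_force': 0.0, 'opening': 0.9999387319874102}
```

View pics/scene0.png

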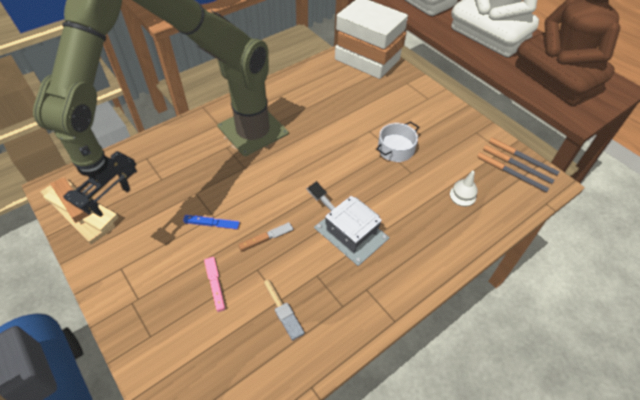

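View pics/top0.png

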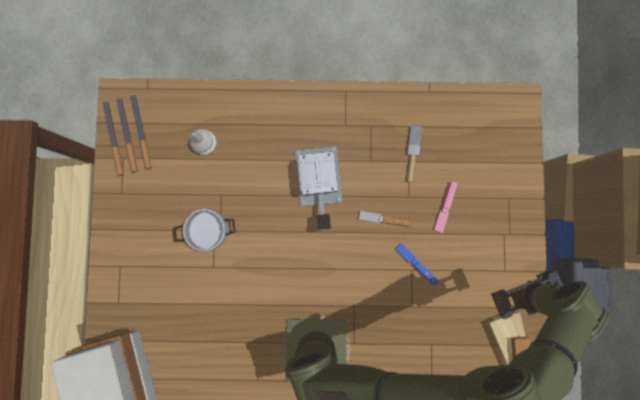

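The top view shows the mould at (319,177) with its pad at (322,222). There are four knife-shaped things: a wood and grey one at (385,218), a brush-like one at (413,153), a pink one at (446,207) and a blue one at (416,264). The one at (385,218) fits best, with its wooden handle and steel blade. I'll confirm it in an enlarged crop.

```bash
cat > h.py <<'E'
import numpy as np,cv2,pickle
def ray(s,u,v):
    f=200/np.tan(np.radians(s["vertical_fov"]/2));E=s["extrinsics"]
    d=E[:3,:3]@np.array([(u-s["cx"])/f,-(v-s["cy"])/f,-1]);return E[:3,3],d
def onz(s,u,v,z):
    o,d=ray(s,u,v);return o+d*(z-o[2])/d[2]
def proj(s,P):
    f=200/np.tan(np.radians(s["vertical_fov"]/2));E=s["extrinsics"]
    p=E[:3,:3].T@(np.array(P)-E[:3,3]);return s["cx"]-f*p[0]/p[2],s["cy"]+f*p[1]/p[2]
E
python3 - <<'E'
from h import *
d=pickle.load(open("s0.pkl","rb"))
a=d["top"]["img"][125:240,290:430];b=d["scene"]["img"][175:345,235:395]
a=cv2.resize(a,None,fx=4.2,fy=4.2,interpolation=cv2.INTER_CUBIC)[:,:,::-1]
b=cv2.resize(b,None,fx=3.5,fy=3.5,interpolation=cv2.INTER_CUBIC)[:,:,::-1]
cv2.imwrite("pics/ca.png",a);cv2.imwrite("pics/cb.png",b)
E
```

```text
(no output)
```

View pics/ca.png

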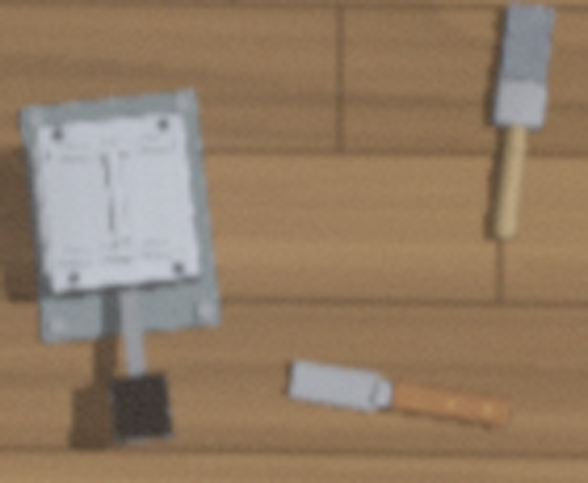

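View pics/cb.png

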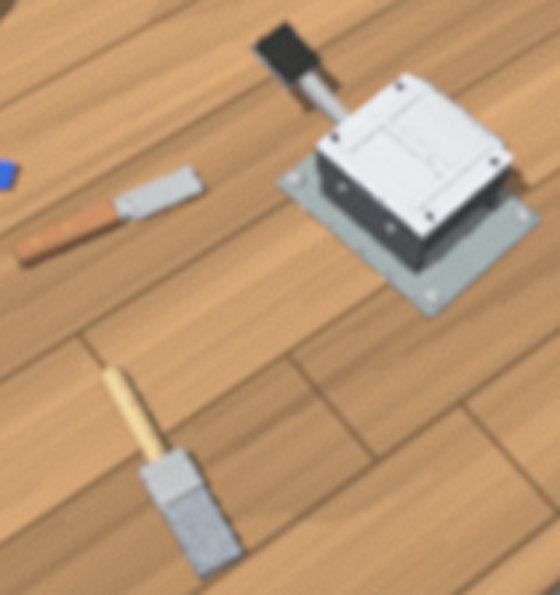

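The crops confirm it. The thing at top (385,218) has a brown wooden handle, a ferrule and a steel blade pointing towards the mould, so it is the filling knife. The one at (413,153) is the brush, with a pale handle and wide bristles. The mould's notch side faces right in the top view. Next I'll measure the poses.

```bash
cat > meas.py <<'E'
from h import *
d=pickle.load(open("s0.pkl","rb"))
def big(m,box):
    k=np.zeros_like(m);x0,y0,x1,y1=box;k[y0:y1,x0:x1]=m[y0:y1,x0:x1]
    c,_=cv2.findContours(k,cv2.RETR_EXTERNAL,cv2.CHAIN_APPROX_NONE);c=max(c,key=cv2.contourArea)
    f=np.zeros_like(m);cv2.drawContours(f,[c],-1,255,-1);return f
def pts(s,m,z):
    v,u=np.nonzero(m);return np.array([onz(s,a,b,z)[:2] for a,b in zip(u,v)])
def desc(n,P):
    c,(w,h),a=r=cv2.minAreaRect((P*1000).astype(np.float32))
    print(n,"n",len(P),"mean",P.mean(0).round(4),"rect c",np.round(c,1),"wh",np.round((w,h),1),"ang",round(a,2))
    ev,E=np.linalg.eigh(np.cov(P.T));print("   axis deg",np.degrees(np.arctan2(E[1,1],E[0,1])).round(2),"half-len",np.sqrt(3*ev).round(4))
B={"top":{"lid":(290,135,345,210),"knife":(352,205,420,232),"pad":(312,208,335,232)},
   "scene":{"lid":(318,185,395,250),"knife":(235,215,300,255),"pad":(300,175,332,203)}}
for n,s in d.items():
    hsv=cv2.cvtColor(s["img"],cv2.COLOR_RGB2HSV).astype(int);H,S,V=hsv[...,0],hsv[...,1],hsv[...,2]
    lid=((S<40)&(V>175)).astype(np.uint8)*255
    steel=((S<60)&(V>110)).astype(np.uint8)*255
    hand=((S>125)&(H<18)&(V>100)).astype(np.uint8)*255
    dark=((V<75)).astype(np.uint8)*255
    print(n)
    desc("lid",pts(s,big(lid,B[n]["lid"]),.0875))
    desc("blade",pts(s,big(steel,B[n]["knife"]),.012))
    desc("handle",pts(s,big(hand,B[n]["knife"]),.018))
    desc("pad",pts(s,big(dark,B[n]["pad"]),.079))
    x0,y0,x1,y1=B[n]["knife"]
    print("orange sample",hsv[y0:y1,x0:x1][hand[y0:y1,x0:x1]>0].mean(0))
E
python3 meas.py
```

```text
scene
lid n 1451 mean [ 0.5987 -0.0011] rect c [572.1  -1.6] wh [192.2 126.6] ang 6.28
   axis deg -166.91 half-len [0.0615 0.0732]
blade n 219 mean [ 0.4597 -0.1853] rect c [ 459.7 -185.9] wh [83.3 34.3] ang 81.12
   axis deg 81.57 half-len [0.0168 0.0405]
handle n 191 mean [ 0.4457 -0.2778] rect c [ 446.8 -278. ] wh [92.7 27.8] ang 81.11
   axis deg 81.84 half-len [0.0124 0.0464]
pad n 138 mean [ 0.4396 -0.021 ] rect c [440.  -19.8] wh [54.3 36.8] ang 1.3
   axis deg 173.54 half-len [0.0183 0.0265]
orange sample [ 13.21578947 129.67894737 189.80526316]
top
lid n 1305 mean [0.5996 0.0025] rect c [599.9   3.3] wh [130.3 118.9] ang 6.84
   axis deg -173.86 half-len [0.0579 0.0633]
blade n 235 mean [ 0.4572 -0.1834] rect c [ 457.1 -184.2] wh [87.4 34.2] ang 82.5
   axis deg 82.05 half-len [0.0167 0.0421]
handle n 1 mean [ 0.4326 -0.3132] rect c [ 432.6 -313.2] wh [0. 0.] ang 0.0
   axis deg nan half-len [nan nan]
pad n 157 mean [ 0.4356 -0.017 ] rect c [435.2 -16.4] wh [43.5 40.6] ang 6.92
   axis deg -176.73 half-len [0.0202 0.022 ]
orange sample [ 13.66666667 126.33333333 155.66666667]meas.py:12: RuntimeWarning: Degrees of freedom <= 0 for slice
  ev,E=np.linalg.eigh(np.cov(P.T));print("   axis deg",np.degrees(np.arctan2(E[1,1],E[0,1])).round(2),"half-len",np.sqrt(3*ev).round(4))
  c *= np.true_divide(1, fact)
  c *= np.true_divide(1, fact)
```

```bash
cat > go.py <<'E'
# plan rows (world -> tool axes) from measured pose to target; world yaw = heading of tool x, pitch = tip up
import sys,numpy as np
from plant import *
from scipy.spatial.transform import Rotation as R
def Rt(yaw,pitch=0): # tool x heading yaw (deg), lifted by pitch (deg), tool z down
    return R.from_euler("z",yaw,degrees=True)*R.from_euler("y",-pitch,degrees=True)*R.from_euler("x",180,degrees=True)
def show():
    s=get_state();r=R.from_quat(s["eef_rot"]);x=r.as_matrix()[:,0]
    print("t",round(s["clock"],2),"pos",s["tool_pos"].round(4),"yaw",np.degrees(np.arctan2(x[1],x[0])).round(2),"pitch",np.degrees(np.arcsin(x[2])).round(2),"F",s["contact_force"].round(1),"M",s["moment"].round(2),"open",round(s["opening"],3),"ff",round(s["finger_force"],1),"q",s["q"].round(2))
    return s["tool_pos"],r
def plan(p,r,P,Rr,n):
    P=np.array(P);dp=(P-p)/n;dr=(r.inv()*Rr).as_rotvec()/n
    for i in range(n):
        print(dict(zip("xyz",((r.inv().apply(dp))*100).round(2))),"r",dr.round(4));r=r*R.from_rotvec(dr)
    return P,Rr
E
python3 - <<'E'
from go import *
p,r=show()
p,r=plan(p,r,(.4500,-.2425,.10),Rt(82),10)
plan(p,r,(.4500,-.2425,.013),r,1)
E
```

```text
t 0.1 pos [ 0.2349 -0.5786  0.249 ] yaw 22.11 pitch -0.01 F [ 0.3 -0.6  0.4] M [ 0.01 -0.03 -0.01] open 1.0 ff 0.0 q [ 1.22  0.69 -0.19  1.57  0.16  0.9  -0.22]
{'x': np.float64(3.26), 'y': np.float64(-2.3), 'z': np.float64(1.49)} r [-2.000e-04 -1.000e-04 -1.045e-01]
{'x': np.float64(3.48), 'y': np.float64(-1.95), 'z': np.float64(1.49)} r [-2.000e-04 -1.000e-04 -1.045e-01]
{'x': np.float64(3.66), 'y': np.float64(-1.58), 'z': np.float64(1.49)} r [-2.000e-04 -1.000e-04 -1.045e-01]
{'x': np.float64(3.81), 'y': np.float64(-1.19), 'z': np.float64(1.49)} r [-2.000e-04 -1.000e-04 -1.045e-01]
{'x': np.float64(3.91), 'y': np.float64(-0.78), 'z': np.float64(1.49)} r [-2.000e-04 -1.000e-04 -1.045e-01]
{'x': np.float64(3.97), 'y': np.float64(-0.37), 'z': np.float64(1.49)} r [-2.000e-04 -1.000e-04 -1.045e-01]
{'x': np.float64(3.99), 'y': np.float64(0.05), 'z': np.float64(1.49)} r [-2.000e-04 -1.000e-04 -1.045e-01]
{'x': np.float64(3.96), 'y': np.float64(0.46), 'z': np.float64(1.49)} r [-2.000e-04 -1.000e-04 -1.045e-01]
{'x': np.float64(3.89), 'y': np.float64(0.87), 'z': np.float64(1.49)} r [-2.000e-04 -1.000e-04 -1.045e-01]
{'x': np.float64(3.78), 'y': np.float64(1.27), 'z': np.float64(1.49)} r [-2.000e-04 -1.000e-04 -1.045e-01]
{'x': np.float64(0.0), 'y': np.float64(-0.0), 'z': np.float64(8.7)} r [0. 0. 0.]
```

send_rows --motion '[{"x": 3.3, "y": -2.3, "z": 1.5, "rx": 0, "ry": 0, "rz": -0.105, "jaw": 8.8}, {"x": 3.5, "y": -1.9, "z": 1.5, "rx": 0, "ry": 0, "rz": -0.105, "jaw": 8.8}, {"x": 3.7, "y": -1.6, "z": 1.5, "rx": 0, "ry": 0, "rz": -0.105, "jaw": 8.8}, {"x": 3.8, "y": -1.2, "z": 1.5, "rx": 0, "ry": 0, "rz": -0.105, "jaw": 8.8}, {"x": 3.9, "y": -0.8, "z": 1.5, "rx": 0, "ry": 0, "rz": -0.105, "jaw": 8.8}]'

```text
clock: 0.6
tool_pos: [0.3437, -0.4093, 0.1741]
eef_rot: [0.897, 0.442, 0.0, -0.0]
contact_force: [1.0, 0.2, -0.6]
opening: 0.999
finger_force: 0.0
```

send_rows --motion '[{"x": 4.0, "y": -0.4, "z": 1.5, "rx": 0, "ry": 0, "rz": -0.105, "jaw": 6}, {"x": 4.0, "y": 0, "z": 1.5, "rx": 0, "ry": 0, "rz": -0.105, "jaw": 6}, {"x": 4.0, "y": 0.5, "z": 1.5, "rx": 0, "ry": 0, "rz": -0.105, "jaw": 6}, {"x": 3.9, "y": 0.9, "z": 1.5, "rx": 0, "ry": 0, "rz": -0.105, "jaw": 6}, {"x": 3.8, "y": 1.3, "z": 1.5, "rx": 0, "ry": 0, "rz": -0.105, "jaw": 6}]'

```text
clock: 1.1
tool_pos: [0.4515, -0.24, 0.0989]
eef_rot: [0.752, 0.659, -0.0, -0.0]
contact_force: [0.1, -0.2, 0.5]
opening: 0.681
finger_force: 0.0
```

```bash
python3 - <<'E'
from go import *
import cv2
p,r=show()
plan(p,r,(.4500,-.2425,.013),Rt(82),3)
E
```

```text
t 1.1 pos [ 0.4515 -0.24    0.0989] yaw 82.5 pitch 0.0 F [ 0.1 -0.2  0.5] M [-0.06 -0.13 -0.01] open 0.681 ff 0.0 q [ 0.56  0.8  -0.26  2.02  0.52  0.38 -0.25]
{'x': np.float64(-0.09), 'y': np.float64(-0.04), 'z': np.float64(2.86)} r [-0.0001 -0.      0.0029]
{'x': np.float64(-0.09), 'y': np.float64(-0.04), 'z': np.float64(2.86)} r [-0.0001 -0.      0.0029]
{'x': np.float64(-0.09), 'y': np.float64(-0.04), 'z': np.float64(2.86)} r [-0.0001 -0.      0.0029]
```

send_rows --motion '[{"x": -0.1, "y": -0.1, "z": 2.9, "rx": 0, "ry": 0, "rz": 0.005, "jaw": 6}, {"x": -0.1, "y": 0, "z": 2.9, "rx": 0, "ry": 0, "rz": 0, "jaw": 6}, {"x": 0, "y": 0, "z": 2.0, "rx": 0, "ry": 0, "rz": 0, "jaw": 6}, {"x": 0, "y": 0, "z": 0.8, "rx": 0, "ry": 0, "rz": 0, "jaw": 6}, {"x": 0, "y": 0, "z": 0, "rx": 0, "ry": 0, "rz": 0, "jaw": 4}]'

```text
clock: 1.6
tool_pos: [0.4495, -0.243, 0.013]
eef_rot: [0.755, 0.656, -0.0, -0.0]
contact_force: [-1.3, -0.5, -0.0]
opening: 0.615
finger_force: 0.0
```

send_rows --motion '[{"x": 0, "y": 0, "z": 0, "rx": 0, "ry": 0, "rz": 0, "jaw": 2.4}, {"x": 0, "y": 0, "z": 0, "rx": 0, "ry": 0, "rz": 0, "jaw": 1}, {"x": 0, "y": 0, "z": 0, "rx": 0, "ry": 0, "rz": 0, "jaw": 1}, {"x": 0, "y": 0, "z": 0, "rx": 0, "ry": 0, "rz": 0, "jaw": 1}, {"x": 0, "y": 0, "z": 0, "rx": 0, "ry": 0, "rz": 0, "jaw": 1}]' --grip_force 50

```text
clock: 2.1
tool_pos: [0.4498, -0.2434, 0.0143]
eef_rot: [0.755, 0.656, 0.0, 0.0]
contact_force: [-0.2, -0.5, 6.1]
opening: 0.27
finger_force: 50.0
```

```bash
python3 - <<'E'
from go import *
show()
E
```

```text
t 2.1 pos [ 0.4498 -0.2434  0.0143] yaw 81.97 pitch -0.02 F [-0.2 -0.5  6.1] M [-0.02  0.03  0.05] open 0.27 ff 50.0 q [ 0.48  0.96 -0.12  2.04  0.59  0.18 -0.31]
```

```bash
python3 - <<'E'
from go import *
p,r=show()
p=p+[0,0,.05]
plan(p,r,(.6222,-.1897,.0793),Rt(96.8),5)
E
```

```text
t 2.1 pos [ 0.4498 -0.2434  0.0143] yaw 81.97 pitch -0.02 F [-0.2 -0.5  6.1] M [-0.02  0.03  0.05] open 0.27 ff 50.0 q [ 0.48  0.96 -0.12  2.04  0.59  0.18 -0.31]
{'x': np.float64(1.55), 'y': np.float64(3.26), 'z': np.float64(-0.3)} r [ 0.0001  0.0001 -0.0518]
{'x': np.float64(1.38), 'y': np.float64(3.34), 'z': np.float64(-0.3)} r [ 0.0001  0.0001 -0.0518]
{'x': np.float64(1.2), 'y': np.float64(3.41), 'z': np.float64(-0.3)} r [ 0.0001  0.0001 -0.0518]
{'x': np.float64(1.02), 'y': np.float64(3.46), 'z': np.float64(-0.3)} r [ 0.0001  0.0001 -0.0518]
{'x': np.float64(0.84), 'y': np.float64(3.51), 'z': np.float64(-0.3)} r [ 0.0001  0.0001 -0.0518]
```

send_rows --motion '[{"x": 0, "y": 0, "z": -0.8, "rx": 0, "ry": 0, "rz": 0, "jaw": 1}, {"x": 0, "y": 0, "z": -1.4, "rx": 0, "ry": 0, "rz": 0, "jaw": 1}, {"x": 0, "y": 0, "z": -1.4, "rx": 0, "ry": 0, "rz": 0, "jaw": 1}, {"x": 0, "y": 0, "z": -1.4, "rx": 0, "ry": 0, "rz": 0, "jaw": 1}, {"x": 0, "y": 0, "z": 0, "rx": 0, "ry": 0, "rz": 0, "jaw": 1}]'

```text
clock: 2.6
tool_pos: [0.4504, -0.2437, 0.0654]
eef_rot: [0.755, 0.656, 0.001, 0.001]
contact_force: [0.3, -0.1, -0.9]
opening: 0.269
finger_force: 50.0
```

send_rows --motion '[{"x": 1.5, "y": 3.3, "z": -0.3, "rx": 0, "ry": 0, "rz": -0.052, "jaw": 1}, {"x": 1.4, "y": 3.3, "z": -0.3, "rx": 0, "ry": 0, "rz": -0.052, "jaw": 1}, {"x": 1.2, "y": 3.4, "z": -0.3, "rx": 0, "ry": 0, "rz": -0.052, "jaw": 1}, {"x": 1.0, "y": 3.4, "z": -0.3, "rx": 0, "ry": 0, "rz": -0.052, "jaw": 1}, {"x": 0.8, "y": 3.5, "z": -0.3, "rx": 0, "ry": 0, "rz": -0.052, "jaw": 1}]'

```text
clock: 3.1
tool_pos: [0.6217, -0.1897, 0.0782]
eef_rot: [0.663, 0.749, -0.0, -0.001]
contact_force: [0.4, -0.9, -0.8]
opening: 0.267
finger_force: 50.0
```

```bash
python3 - <<'E'
from go import *
from h import *
import pickle
p,r=show()
plan(p,r,(.6222,-.1897,.0793),Rt(96.8),1)
d={n:snapshot(n) for n in("top","scene")};pickle.dump(d,open("s1.pkl","wb"))
a=cv2.resize(d["top"]["img"][140:240,280:400],None,fx=4,fy=4,interpolation=cv2.INTER_CUBIC)
b=cv2.resize(d["scene"]["img"][175:275,270:390],None,fx=4,fy=4,interpolation=cv2.INTER_CUBIC)
b=b[:, :]
c=np.vstack([a,b])[:, :, ::-1]; c=cv2.resize(c,None,fx=.75,fy=.75,interpolation=cv2.INTER_AREA)
cv2.imwrite("pics/c1.png",c)
E
```

```text
t 3.1 pos [ 0.6217 -0.1897  0.0782] yaw 97.0 pitch 0.02 F [ 0.4 -0.9 -0.8] M [-0.03 -0.18 -0.02] open 0.267 ff 50.0 q [ 0.43  0.97 -0.39  1.59  0.52  0.69 -0.09]
{'x': np.float64(-0.0), 'y': np.float64(0.05), 'z': np.float64(-0.11)} r [-0.0013 -0.0003  0.0035]
```

View pics/c1.png

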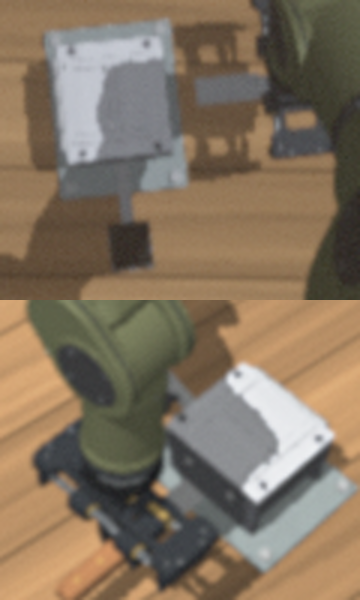

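The top crop shows the blade tip at about (345.5,170.3) and the lid's notch edge at about (338.5,170), with the blade level and aimed at the middle of the edge. I'll check both positions numerically.

```bash
python3 - <<'E'
from h import *
d=pickle.load(open("s1.pkl","rb"));s=d["top"]
g=cv2.cvtColor(s["img"],cv2.COLOR_RGB2HSV)
print(g[168:173,334:366,1].tolist())
t=onz(s,345.5,170.3,.076);print("tip",t, "expected notch-35:",proj(s,(.6064,-.0566,.08)),proj(s,(.6064+.0041,-.0566-.0347,.076)))
dr=np.array([-.118,.993]);print("gap to notch",(np.array([.6064,-.0566])-t[:2])@dr,"lateral", (t[:2]-np.array([.6064,-.0566]))@np.array([.993,.118]))
E
```

```text
[[14, 14, 13, 14, 8, 66, 100, 99, 98, 94, 72, 18, 7, 5, 9, 9, 5, 7, 7, 12, 7, 7, 5, 12, 5, 7, 7, 7, 9, 12, 7, 3], [16, 10, 13, 11, 8, 65, 90, 100, 102, 101, 78, 22, 2, 5, 9, 5, 7, 7, 7, 11, 5, 7, 5, 9, 7, 9, 9, 9, 7, 7, 7, 12], [14, 13, 15, 8, 8, 62, 93, 96, 100, 93, 83, 38, 2, 7, 11, 11, 5, 11, 9, 9, 10, 9, 9, 10, 10, 7, 7, 7, 7, 7, 7, 5], [16, 13, 8, 6, 8, 59, 88, 92, 100, 91, 93, 43, 5, 9, 7, 7, 7, 12, 5, 11, 5, 9, 7, 14, 5, 9, 7, 7, 7, 5, 7, 7], [16, 11, 15, 8, 6, 56, 84, 102, 97, 101, 86, 42, 10, 9, 5, 7, 9, 5, 9, 9, 5, 2, 7, 7, 7, 7, 5, 7, 2, 5, 10, 17]]
tip [ 0.6093823  -0.09170667  0.076     ] expected notch-35: (np.float64(335.1305936008205), np.float64(170.87784071618046)) (np.float64(345.3818908732544), np.float64(169.97075216425458))
gap to notch 0.03521283622987003 lateral -0.0011811676139320403
```

send_rows --motion '[{"x": 0.8, "y": 0.1, "z": -0.1, "rx": 0, "ry": 0, "rz": 0.003, "jaw": 1}, {"x": 0.8, "y": 0, "z": 0, "rx": 0, "ry": 0, "rz": 0, "jaw": 1}, {"x": 0.8, "y": 0, "z": 0, "rx": 0, "ry": 0, "rz": 0, "jaw": 1}, {"x": 0.6, "y": 0, "z": 0, "rx": 0, "ry": 0, "rz": 0, "jaw": 1}, {"x": 0, "y": 0, "z": 0, "rx": 0, "ry": 0, "rz": 0, "jaw": 1}]'

```text
clock: 3.7
tool_pos: [0.6181, -0.1587, 0.0799]
eef_rot: [0.664, 0.748, 0.0, -0.0]
contact_force: [0.2, 0.0, -0.5]
opening: 0.269
finger_force: 50.0
```

send_rows --motion '[{"x": 0.4, "y": 0, "z": 0, "rx": 0, "ry": 0, "rz": 0, "jaw": 1}, {"x": 0.3, "y": 0, "z": 0, "rx": 0, "ry": 0, "rz": 0, "jaw": 1}, {"x": 0.3, "y": 0, "z": 0, "rx": 0, "ry": 0, "rz": 0, "jaw": 1}, {"x": 0.3, "y": 0, "z": 0, "rx": 0, "ry": 0, "rz": 0, "jaw": 1}, {"x": 0, "y": 0, "z": 0, "rx": 0, "ry": 0, "rz": 0, "jaw": 1}]'

```text
clock: 4.2
tool_pos: [0.6171, -0.1467, 0.0798]
eef_rot: [0.664, 0.747, 0.0, -0.0]
contact_force: [-0.1, 0.2, -0.1]
opening: 0.264
finger_force: 50.0
```

```bash
python3 - <<'E'
from go import *
show()
E
```

```text
t 4.2 pos [ 0.6171 -0.1467  0.0798] yaw 96.75 pitch 0.02 F [-0.1  0.2 -0.1] M [-0.06 -0.12 -0.01] open 0.264 ff 50.0 q [ 0.36  0.94 -0.38  1.65  0.52  0.65 -0.17]
```

send_rows --motion '[{"x": 0.1, "y": 0, "z": -0.3, "rx": 0, "ry": 0, "rz": 0, "jaw": 1}, {"x": 0, "y": 0, "z": -0.4, "rx": 0, "ry": 0, "rz": 0, "jaw": 1}, {"x": 0, "y": 0, "z": -0.4, "rx": 0, "ry": 0, "rz": 0, "jaw": 1}, {"x": 0, "y": 0, "z": -0.4, "rx": 0, "ry": 0, "rz": 0, "jaw": 1}, {"x": 0, "y": 0, "z": 0, "rx": 0, "ry": 0, "rz": 0, "jaw": 1}]'

```text
clock: 4.7
tool_pos: [0.6169, -0.1464, 0.0952]
eef_rot: [0.664, 0.747, -0.0, 0.0]
contact_force: [-0.1, -0.2, -2.1]
opening: 0.267
finger_force: 50.0
```

```bash
python3 - <<'E'
from go import *
from h import *
import pickle
show()
d={n:snapshot(n) for n in("top","scene")};pickle.dump(d,open("s2.pkl","wb"))
b=cv2.resize(d["scene"]["img"][160:280,270:410],None,fx=4,fy=4,interpolation=cv2.INTER_CUBIC)
cv2.imwrite("pics/c2.png",b[:,:,::-1])
E
```

```text
t 4.7 pos [ 0.6169 -0.1464  0.0952] yaw 96.72 pitch -0.01 F [-0.1 -0.2 -2.1] M [-0.11  0.01  0.1 ] open 0.267 ff 50.0 q [ 0.37  0.92 -0.39  1.64  0.5   0.68 -0.16]
```

View pics/c2.png

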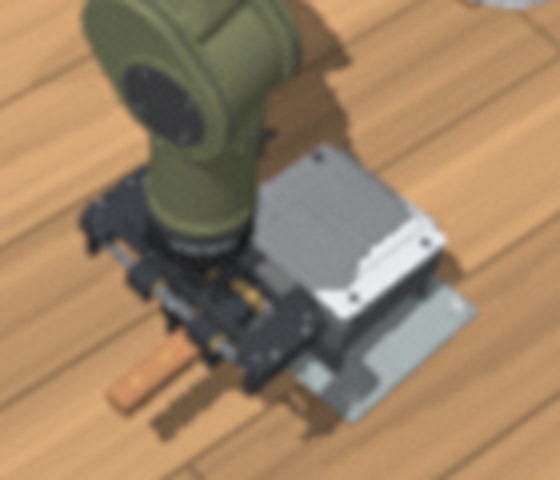

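The crop shows the lid riding on the blade, with its near edge around (265,215) raised and the wrist force steady at about 2 N down. I'll continue along the lid's arc.

send_rows --motion '[{"x": 0.1, "y": 0, "z": -0.8, "rx": 0, "ry": 0, "rz": 0, "jaw": 1}, {"x": 0.2, "y": 0, "z": -0.8, "rx": 0, "ry": 0, "rz": 0, "jaw": 1}, {"x": 0.2, "y": 0, "z": -0.8, "rx": 0, "ry": 0, "rz": 0, "jaw": 1}, {"x": 0.3, "y": 0, "z": -0.8, "rx": 0, "ry": 0, "rz": 0, "jaw": 1}, {"x": 0.3, "y": 0, "z": -0.8, "rx": 0, "ry": 0, "rz": 0, "jaw": 1}]'

```text
clock: 5.3
tool_pos: [0.6155, -0.1356, 0.1356]
eef_rot: [0.665, 0.747, -0.0, 0.0]
contact_force: [-0.7, -1.0, -3.8]
opening: 0.264
finger_force: 50.0
```

```bash
python3 - <<'E'
from go import *
from h import *
import pickle
show()
d={n:snapshot(n) for n in("top","scene")};pickle.dump(d,open("s3.pkl","wb"))
b=cv2.resize(d["scene"]["img"][150:270,270:410],None,fx=3,fy=3,interpolation=cv2.INTER_CUBIC)
a=cv2.resize(d["top"]["img"][120:240,270:410],None,fx=3,fy=3,interpolation=cv2.INTER_CUBIC)
cv2.imwrite("pics/c3.png",cv2.resize(np.hstack([a,b])[:,:,::-1],(798,342)))
E
```

```text
t 5.3 pos [ 0.6155 -0.1356  0.1356] yaw 96.69 pitch -0.04 F [-0.7 -1.  -3.8] M [-0.44 -0.02  0.09] open 0.264 ff 50.0 q [ 0.37  0.86 -0.42  1.64  0.47  0.74 -0.15]
```

View pics/c3.png

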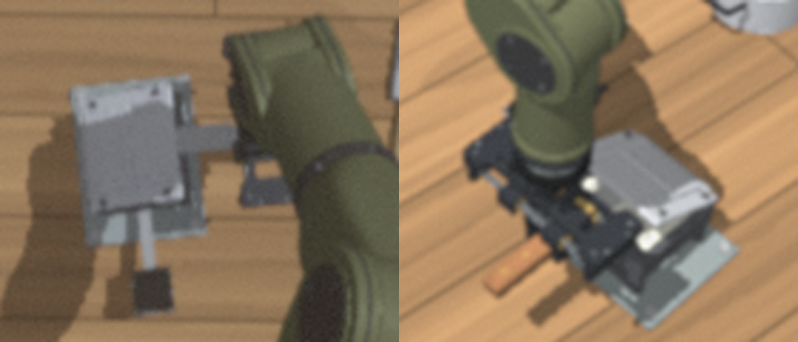

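The lid is well up on the blade (θ about 0.5), seen in both views around (130,150) and (650,190). The load is about 4 N. I'll carry on.

send_rows --motion '[{"x": 0.5, "y": 0, "z": -0.9, "rx": 0, "ry": 0, "rz": 0, "jaw": 1}, {"x": 0.6, "y": 0, "z": -0.9, "rx": 0, "ry": 0, "rz": 0, "jaw": 1}, {"x": 0.7, "y": 0, "z": -0.8, "rx": 0, "ry": 0, "rz": 0, "jaw": 1}, {"x": 0.8, "y": 0, "z": -0.7, "rx": 0, "ry": 0, "rz": 0, "jaw": 1}, {"x": 0.9, "y": 0, "z": -0.6, "rx": 0, "ry": 0, "rz": 0, "jaw": 1}]'

```text
clock: 5.9
tool_pos: [0.6118, -0.1004, 0.1747]
eef_rot: [0.665, 0.747, 0.0, 0.001]
contact_force: [-0.1, -1.5, -1.2]
opening: 0.268
finger_force: 50.0
```

```bash
python3 - <<'E'
from go import *
show()
E
```

```text
t 5.9 pos [ 0.6118 -0.1004  0.1747] yaw 96.69 pitch -0.05 F [-0.1 -1.5 -1.2] M [-0.66 -0.22  0.04] open 0.268 ff 50.0 q [ 0.33  0.8  -0.43  1.64  0.44  0.79 -0.19]
```

send_rows --motion '[{"x": 0.9, "y": 0, "z": -0.5, "rx": 0, "ry": 0, "rz": 0, "jaw": 1}, {"x": 1.0, "y": 0, "z": -0.4, "rx": 0, "ry": 0, "rz": 0, "jaw": 1}, {"x": 1.0, "y": 0, "z": -0.1, "rx": 0, "ry": 0, "rz": 0, "jaw": 1}, {"x": 1.0, "y": 0, "z": 0, "rx": 0, "ry": 0, "rz": 0, "jaw": 1}, {"x": 1.0, "y": 0, "z": 0, "rx": 0, "ry": 0, "rz": 0, "jaw": 1}]'

```text
clock: 6.4
tool_pos: [0.6056, -0.0509, 0.1836]
eef_rot: [0.664, 0.747, -0.0, -0.0]
contact_force: [-0.3, -2.3, -0.8]
opening: 0.266
finger_force: 50.0
```

send_rows --motion '[{"x": 1.0, "y": 0, "z": 0, "rx": 0, "ry": 0, "rz": 0, "jaw": 1}, {"x": 0.8, "y": 0, "z": 0, "rx": 0, "ry": 0, "rz": 0, "jaw": 1}, {"x": 0.8, "y": 0, "z": 0, "rx": 0, "ry": 0, "rz": 0, "jaw": 1}, {"x": 0.6, "y": 0, "z": 0, "rx": 0, "ry": 0, "rz": 0, "jaw": 1}, {"x": 0, "y": 0, "z": 0, "rx": 0, "ry": 0, "rz": 0, "jaw": 1}]'

```text
clock: 6.9
tool_pos: [0.6019, -0.0185, 0.1836]
eef_rot: [0.664, 0.748, 0.0, -0.001]
contact_force: [1.0, 0.5, -1.0]
opening: 0.265
finger_force: 50.0
```

```bash
python3 - <<'E'
from go import *
from h import *
import pickle
show()
d={n:snapshot(n) for n in("top","scene")};pickle.dump(d,open("s4.pkl","wb"))
b=cv2.resize(d["scene"]["img"][130:270,270:430],None,fx=3,fy=3,interpolation=cv2.INTER_CUBIC)
a=cv2.resize(d["top"]["img"][100:240,250:410],None,fx=3,fy=3,interpolation=cv2.INTER_CUBIC)
cv2.imwrite("pics/c4.png",cv2.resize(np.hstack([a,b])[:,:,::-1],(798,350)))
E
```

```text
t 6.9 pos [ 0.6019 -0.0185  0.1836] yaw 96.8 pitch 0.08 F [ 1.   0.5 -1. ] M [-0.01 -0.14  0.09] open 0.265 ff 50.0 q [ 0.2   0.77 -0.43  1.69  0.42  0.78 -0.31]
```

View pics/c4.png

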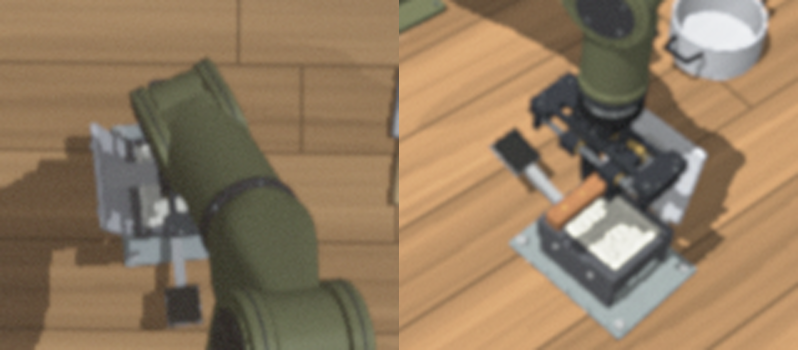

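Both views show the lid past vertical, the white plaque in the open mould and the knife still level in the gripper. I'll push on to the stop.

send_rows --motion '[{"x": 0.4, "y": 0, "z": 0, "rx": 0, "ry": 0, "rz": 0, "jaw": 1}, {"x": 0.4, "y": 0, "z": 0, "rx": 0, "ry": 0, "rz": 0, "jaw": 1}, {"x": 0.3, "y": 0, "z": 0, "rx": 0, "ry": 0, "rz": 0, "jaw": 1}, {"x": 0, "y": 0, "z": 0, "rx": 0, "ry": 0, "rz": 0, "jaw": 1}, {"x": 0, "y": 0, "z": 0, "rx": 0, "ry": 0, "rz": 0, "jaw": 1}]'

```text
clock: 7.5
tool_pos: [0.6008, -0.0088, 0.1838]
eef_rot: [0.664, 0.747, 0.0, -0.0]
contact_force: [0.3, 0.3, -1.4]
opening: 0.268
finger_force: 50.0
```

```bash
python3 - <<'E'
from go import *
show()
E
```

```text
t 7.5 pos [ 0.6008 -0.0088  0.1838] yaw 96.72 pitch 0.04 F [ 0.3  0.3 -1.4] M [-0.04 -0.05 -0.  ] open 0.268 ff 50.0 q [ 0.18  0.76 -0.43  1.7   0.42  0.77 -0.33]
```

send_rows --motion '[{"x": 0.3, "y": 0, "z": 0, "rx": 0, "ry": 0, "rz": 0, "jaw": 1}, {"x": 0.3, "y": 0, "z": 0, "rx": 0, "ry": 0, "rz": 0, "jaw": 1}, {"x": 0.2, "y": 0, "z": 0, "rx": 0, "ry": 0, "rz": 0, "jaw": 1}, {"x": 0, "y": 0, "z": 0, "rx": 0, "ry": 0, "rz": 0, "jaw": 1}, {"x": 0, "y": 0, "z": 0, "rx": 0, "ry": 0, "rz": 0, "jaw": 1}]'

```text
clock: 8.0
tool_pos: [0.6003, -0.0073, 0.1838]
eef_rot: [0.666, 0.746, -0.003, 0.003]
contact_force: [0.8, -10.7, -0.2]
opening: 0.267
finger_force: 50.0
```

```bash
python3 - <<'E'
from go import *
from h import *
import pickle
show()
d={n:snapshot(n) for n in("top","scene")};pickle.dump(d,open("s5.pkl","wb"))
for n in d:
  for th in (1.3,1.5,1.7,1.9):
    for mx in(-66,66):
      c,s_=np.cos(.1187),np.sin(.1187);y=62-120*np.cos(th);z=83.5+120*np.sin(th)
      print(n,th,mx,np.round(proj(d[n],(.5995+(c*mx-s_*y)/1000,.001+(s_*mx+c*y)/1000,z/1000)),1))
E
```

```text
t 8.0 pos [ 0.6003 -0.0073  0.1838] yaw 96.45 pitch -0.45 F [  0.8 -10.7  -0.2] M [-2.   -0.27  0.04] open 0.267 ff 50.0 q [ 0.17  0.76 -0.42  1.7   0.43  0.77 -0.34]
top 1.3 -66 [310.3 189.1]
top 1.3 66 [305.8 147.1]
top 1.5 -66 [302.6 189.8]
top 1.5 66 [298.2 147.6]
top 1.7 -66 [294.9 190.6]
top 1.7 66 [290.5 148.5]
top 1.9 -66 [287.5 191.6]
top 1.9 66 [283.2 149.6]
scene 1.3 -66 [346.7 177.3]
scene 1.3 66 [379.4 202.5]
scene 1.5 -66 [352.1 172.4]
scene 1.5 66 [384.9 197.2]
scene 1.7 -66 [357.4 168.5]
scene 1.7 66 [390.2 192.9]
scene 1.9 -66 [362.4 165.7]
scene 1.9 66 [395.  189.8]
```

The force reached 10.7 N and the tip stopped where the 1.9 rad stop should be, so the lid is fully open. Next I'll retreat and lay the knife back in its place.

send_rows --motion '[{"x": -1.5, "y": 0, "z": 0, "rx": 0, "ry": 0, "rz": 0, "jaw": 1}, {"x": -4, "y": 0, "z": 0, "rx": 0, "ry": 0, "rz": 0, "jaw": 1}, {"x": -4, "y": 0, "z": 0, "rx": 0, "ry": 0, "rz": 0, "jaw": 1}, {"x": -4, "y": 0, "z": 0, "rx": 0, "ry": 0, "rz": 0, "jaw": 1}, {"x": -4, "y": 0, "z": 0, "rx": 0, "ry": 0, "rz": 0, "jaw": 1}]'

```text
clock: 8.6
tool_pos: [0.6205, -0.1764, 0.1837]
eef_rot: [0.664, 0.747, 0.001, -0.0]
contact_force: [0.7, 0.3, -0.4]
opening: 0.267
finger_force: 50.0
```

```bash
python3 - <<'E'
from go import *
p,r=show()
plan(p,r,(.4498,-.2434,.06),Rt(82),5)
E
```

```text
t 8.6 pos [ 0.6205 -0.1764  0.1837] yaw 96.73 pitch 0.07 F [ 0.7  0.3 -0.4] M [-0.01 -0.14 -0.  ] open 0.267 ff 50.0 q [ 0.45  0.82 -0.45  1.55  0.43  0.87 -0.05]
{'x': np.float64(-0.93), 'y': np.float64(-3.55), 'z': np.float64(2.47)} r [ 0.0001 -0.0002  0.0514]
{'x': np.float64(-1.11), 'y': np.float64(-3.5), 'z': np.float64(2.47)} r [ 0.0001 -0.0002  0.0514]
{'x': np.float64(-1.29), 'y': np.float64(-3.43), 'z': np.float64(2.47)} r [ 0.0001 -0.0002  0.0514]
{'x': np.float64(-1.47), 'y': np.float64(-3.36), 'z': np.float64(2.47)} r [ 0.0001 -0.0002  0.0514]
{'x': np.float64(-1.64), 'y': np.float64(-3.28), 'z': np.float64(2.47)} r [ 0.0001 -0.0002  0.0514]
```

send_rows --motion '[{"x": -0.9, "y": -3.5, "z": 2.0, "rx": 0, "ry": 0, "rz": 0.051, "jaw": 1}, {"x": -1.1, "y": -3.5, "z": 2.5, "rx": 0, "ry": 0, "rz": 0.051, "jaw": 1}, {"x": -1.3, "y": -3.4, "z": 2.5, "rx": 0, "ry": 0, "rz": 0.051, "jaw": 1}, {"x": -1.5, "y": -3.4, "z": 2.5, "rx": 0, "ry": 0, "rz": 0.051, "jaw": 1}, {"x": -1.6, "y": -3.3, "z": 2.5, "rx": 0, "ry": 0, "rz": 0.051, "jaw": 1}]'

```text
clock: 9.1
tool_pos: [0.449, -0.2422, 0.0633]
eef_rot: [0.755, 0.656, 0.001, 0.0]
contact_force: [1.2, -1.0, -1.1]
opening: 0.272
finger_force: 50.0
```

send_rows --motion '[{"x": 0, "y": 0, "z": 2.0, "rx": 0, "ry": 0, "rz": 0, "jaw": 1}, {"x": 0, "y": 0, "z": 1.0, "rx": 0, "ry": 0, "rz": 0, "jaw": 1}, {"x": 0, "y": 0, "z": 0.7, "rx": 0, "ry": 0, "rz": 0, "jaw": 1}, {"x": 0, "y": 0, "z": 0.5, "rx": 0, "ry": 0, "rz": 0, "jaw": 1}, {"x": 0, "y": 0, "z": 0, "rx": 0, "ry": 0, "rz": 0, "jaw": 1}]'

```text
clock: 9.6
tool_pos: [0.4509, -0.2414, 0.0216]
eef_rot: [0.754, 0.657, 0.001, 0.0]
contact_force: [0.0, 0.1, -1.0]
opening: 0.266
finger_force: 50.0
```

```bash
python3 - <<'E'
from go import *
show()
E
```

```text
t 9.6 pos [ 0.4509 -0.2414  0.0216] yaw 82.16 pitch 0.02 F [ 0.   0.1 -1. ] M [ 0.03 -0.05  0.01] open 0.266 ff 50.0 q [ 0.49  0.94 -0.14  2.04  0.6   0.2  -0.33]
```

send_rows --motion '[{"x": 0, "y": 0, "z": 0.4, "rx": 0, "ry": 0, "rz": 0, "jaw": 1}, {"x": 0, "y": 0, "z": 0.2, "rx": 0, "ry": 0, "rz": 0, "jaw": 1}, {"x": 0, "y": 0, "z": 0.1, "rx": 0, "ry": 0, "rz": 0, "jaw": 1}, {"x": 0, "y": 0, "z": 0, "rx": 0, "ry": 0, "rz": 0, "jaw": 1}, {"x": 0, "y": 0, "z": 0, "rx": 0, "ry": 0, "rz": 0, "jaw": 2.6}]'

```text
clock: 10.1
tool_pos: [0.4499, -0.2419, 0.0149]
eef_rot: [0.754, 0.657, 0.0, 0.0]
contact_force: [0.1, -0.4, -0.5]
opening: 0.293
finger_force: 0.0
```

send_rows --motion '[{"x": 0, "y": 0, "z": 0, "rx": 0, "ry": 0, "rz": 0, "jaw": 5}, {"x": 0, "y": 0, "z": 0, "rx": 0, "ry": 0, "rz": 0, "jaw": 5.5}, {"x": 0, "y": 0, "z": -0.5, "rx": 0, "ry": 0, "rz": 0, "jaw": 5.5}, {"x": 0, "y": 0, "z": -3, "rx": 0, "ry": 0, "rz": 0, "jaw": 5.5}, {"x": 0, "y": 0, "z": -5, "rx": 0, "ry": 0, "rz": 0, "jaw": 5.5}]'

```text
clock: 10.6
tool_pos: [0.4484, -0.2411, 0.099]
eef_rot: [0.754, 0.657, -0.001, -0.002]
contact_force: [0.1, -1.2, 0.1]
opening: 0.623
finger_force: 0.0
```

```bash
python3 - <<'E'
from go import *
p,r=show()
p=p+[0,0,.06]
plan(p,r,(.4365,-.0185,.17),Rt(6.8),10)
E
```

```text
t 10.6 pos [ 0.4484 -0.2411  0.099 ] yaw 82.15 pitch 0.05 F [ 0.1 -1.2  0.1] M [-0.11 -0.12 -0.04] open 0.623 ff 0.0 q [ 0.57  0.8  -0.28  2.02  0.54  0.39 -0.27]
{'x': np.float64(2.19), 'y': np.float64(-0.42), 'z': np.float64(-0.11)} r [-0.0005  0.0003  0.1315]
{'x': np.float64(2.11), 'y': np.float64(-0.71), 'z': np.float64(-0.11)} r [-0.0005  0.0003  0.1315]
{'x': np.float64(2.0), 'y': np.float64(-0.98), 'z': np.float64(-0.11)} r [-0.0005  0.0003  0.1315]
{'x': np.float64(1.86), 'y': np.float64(-1.23), 'z': np.float64(-0.11)} r [-0.0005  0.0003  0.1315]
{'x': np.float64(1.68), 'y': np.float64(-1.46), 'z': np.float64(-0.11)} r [-0.0005  0.0003  0.1315]
{'x': np.float64(1.47), 'y': np.float64(-1.67), 'z': np.float64(-0.11)} r [-0.0005  0.0003  0.1315]
{'x': np.float64(1.24), 'y': np.float64(-1.85), 'z': np.float64(-0.11)} r [-0.0005  0.0003  0.1315]
{'x': np.float64(0.99), 'y': np.float64(-2.0), 'z': np.float64(-0.11)} r [-0.0005  0.0003  0.1315]
{'x': np.float64(0.72), 'y': np.float64(-2.11), 'z': np.float64(-0.11)} r [-0.0005  0.0003  0.1315]
{'x': np.float64(0.44), 'y': np.float64(-2.19), 'z': np.float64(-0.11)} r [-0.0005  0.0003  0.1315]
```

send_rows --motion '[{"x": 0, "y": 0, "z": -4, "rx": 0, "ry": 0, "rz": 0, "jaw": 3}, {"x": 0, "y": 0, "z": -2, "rx": 0, "ry": 0, "rz": 0, "jaw": 0}, {"x": 2.2, "y": -0.4, "z": -0.1, "rx": 0, "ry": 0, "rz": 0.13, "jaw": 0}, {"x": 2.1, "y": -0.7, "z": -0.1, "rx": 0, "ry": 0, "rz": 0.13, "jaw": 0}, {"x": 2.0, "y": -1.0, "z": -0.1, "rx": 0, "ry": 0, "rz": 0.13, "jaw": 0}]'

```text
clock: 11.1
tool_pos: [0.4461, -0.1747, 0.1635]
eef_rot: [0.869, 0.495, 0.0, 0.0]
contact_force: [-0.6, 0.5, -0.6]
opening: 0.194
finger_force: 0.0
```

send_rows --motion '[{"x": 1.9, "y": -1.2, "z": 0, "rx": 0, "ry": 0, "rz": 0.13, "jaw": 0}, {"x": 1.7, "y": -1.5, "z": 0, "rx": 0, "ry": 0, "rz": 0.13, "jaw": 0}, {"x": 1.5, "y": -1.7, "z": 0, "rx": 0, "ry": 0, "rz": 0.13, "jaw": 0}, {"x": 1.2, "y": -1.8, "z": 0, "rx": 0, "ry": 0, "rz": 0.13, "jaw": 0}, {"x": 1.0, "y": -2.0, "z": 0, "rx": 0, "ry": 0, "rz": 0.13, "jaw": 0}]'

```text
clock: 11.6
tool_pos: [0.4397, -0.0626, 0.1631]
eef_rot: [0.981, 0.192, 0.0, -0.0]
contact_force: [-0.6, 0.6, 0.5]
opening: 0.004
finger_force: 0.0
```

```bash
python3 - <<'E'
from go import *
p,r=show()
plan(p,r,(.4335,-.019,.11),Rt(6.8),4)
E
```

```text
t 11.6 pos [ 0.4397 -0.0626  0.1631] yaw 22.2 pitch 0.02 F [-0.6  0.6  0.5] M [ 0.05 -0.    0.01] open 0.004 ff 0.0 q [ 0.06  0.62 -0.03  2.18  0.05  0.33 -1.2 ]
{'x': np.float64(0.27), 'y': np.float64(-1.07), 'z': np.float64(1.33)} r [ 0.     -0.0001  0.0672]
{'x': np.float64(0.2), 'y': np.float64(-1.08), 'z': np.float64(1.33)} r [ 0.     -0.0001  0.0672]
{'x': np.float64(0.12), 'y': np.float64(-1.09), 'z': np.float64(1.33)} r [ 0.     -0.0001  0.0672]
{'x': np.float64(0.05), 'y': np.float64(-1.1), 'z': np.float64(1.33)} r [ 0.     -0.0001  0.0672]
```

send_rows --motion '[{"x": 0.3, "y": -1.1, "z": 1.3, "rx": 0, "ry": 0, "rz": 0.067, "jaw": 0}, {"x": 0.2, "y": -1.1, "z": 1.3, "rx": 0, "ry": 0, "rz": 0.067, "jaw": 0}, {"x": 0.1, "y": -1.1, "z": 1.3, "rx": 0, "ry": 0, "rz": 0.067, "jaw": 0}, {"x": 0, "y": -1.1, "z": 1.3, "rx": 0, "ry": 0, "rz": 0.067, "jaw": 0}, {"x": 0, "y": 0, "z": 0, "rx": 0, "ry": 0, "rz": 0, "jaw": 0}]'

```text
clock: 12.1
tool_pos: [0.4319, -0.0178, 0.1099]
eef_rot: [0.998, 0.064, -0.001, -0.001]
contact_force: [-0.6, -0.5, -0.3]
opening: 0.003
finger_force: 0.0
```

```bash
python3 - <<'E'
from go import *
from h import *
import pickle
p,r=show()
plan(p,r,(.4297,-.0192,.061),Rt(6.8),1)
d={n:snapshot(n) for n in("top","scene")};pickle.dump(d,open("s6.pkl","wb"))
b=cv2.resize(d["scene"]["img"][130:270,230:430],None,fx=4,fy=4,interpolation=cv2.INTER_CUBIC)
cv2.imwrite("pics/c6.png",b[:,:,::-1])
E
```

```text
t 12.1 pos [ 0.4319 -0.0178  0.1099] yaw 7.3 pitch -0.15 F [-0.6 -0.5 -0.3] M [0.04 0.03 0.02] open 0.003 ff 0.0 q [-0.08  0.73  0.02  2.25 -0.1   0.16 -1.41]
{'x': np.float64(-0.22), 'y': np.float64(0.12), 'z': np.float64(4.89)} r [-0.0013  0.0026  0.0088]
```

View pics/c6.png

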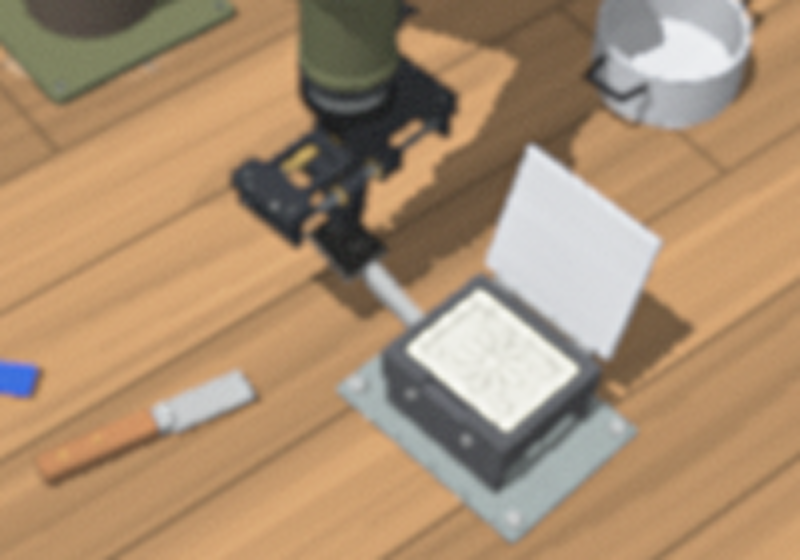

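The crop shows the lid standing open: its corners at full-image (362.5,167) and (395,190.5) match 1.9 rad. The knife lies flat at its old place, the plaque is level in the cavity, and the closed fingers are over the pad. Joint 6 is at 0.16 with a limit of 0.04, so I'll tilt the tool slightly before pressing.

```bash
python3 - <<'E'
from go import *
p,r=show()
p,r=plan(p,r,(.438,-.0182,.105),Rt(6.8,-6.9),2)
plan(p,r,(.4345,-.0188,.0614),r,1)
E
```

```text
t 12.2 pos [ 0.4329 -0.0196  0.111 ] yaw 7.25 pitch -0.01 F [-0.6  0.7 -0.1] M [-0.03  0.04 -0.01] open 0.003 ff 0.0 q [-0.08  0.73  0.02  2.25 -0.1   0.16 -1.41]
{'x': np.float64(0.26), 'y': np.float64(-0.04), 'z': np.float64(0.3)} r [ 0.0003 -0.0601  0.004 ]
{'x': np.float64(0.28), 'y': np.float64(-0.04), 'z': np.float64(0.28)} r [ 0.0003 -0.0601  0.004 ]
{'x': np.float64(0.17), 'y': np.float64(0.02), 'z': np.float64(4.37)} r [0. 0. 0.]
```

send_rows --motion '[{"x": 0.3, "y": 0, "z": 0.3, "rx": 0, "ry": -0.06, "rz": 0.004, "jaw": 0}, {"x": 0.3, "y": 0, "z": 0.3, "rx": 0, "ry": -0.06, "rz": 0.004, "jaw": 0}, {"x": 0, "y": 0, "z": 0.8, "rx": 0, "ry": 0, "rz": 0, "jaw": 0}, {"x": 0, "y": 0, "z": 0.8, "rx": 0, "ry": 0, "rz": 0, "jaw": 0}, {"x": 0, "y": 0, "z": 0.4, "rx": 0, "ry": 0, "rz": 0, "jaw": 0}]'

```text
clock: 12.7
tool_pos: [0.436, -0.0198, 0.0845]
eef_rot: [0.997, 0.058, -0.059, 0.004]
contact_force: [1.2, -0.1, 4.8]
opening: 0.007
finger_force: 2.2
```

```bash
python3 - <<'E'
from go import *
p,r=show()
plan(p,r,(.4345,-.0188,.0614),r,1)
E
```

```text
t 12.7 pos [ 0.436  -0.0198  0.0845] yaw 6.66 pitch -6.81 F [ 1.2 -0.1  4.8] M [-0.21 -0.21  0.11] open 0.007 ff 2.2 q [-0.1   0.81  0.05  2.15 -0.1   0.3  -1.42]
{'x': np.float64(0.14), 'y': np.float64(-0.12), 'z': np.float64(2.31)} r [0. 0. 0.]
```

send_rows --motion '[{"x": 0, "y": 0, "z": 0.6, "rx": 0, "ry": 0, "rz": 0, "jaw": 0}, {"x": 0, "y": 0, "z": 0.6, "rx": 0, "ry": 0, "rz": 0, "jaw": 0}, {"x": 0, "y": 0, "z": 0.5, "rx": 0, "ry": 0, "rz": 0, "jaw": 0}, {"x": 0, "y": 0, "z": 0.3, "rx": 0, "ry": 0, "rz": 0, "jaw": 0}, {"x": 0, "y": 0, "z": 0, "rx": 0, "ry": 0, "rz": 0, "jaw": 0}]'

```text
clock: 13.2
tool_pos: [0.4314, -0.0203, 0.0649]
eef_rot: [0.996, 0.058, -0.062, 0.004]
contact_force: [-0.8, -1.7, 7.9]
opening: 0.002
finger_force: 3.7
```

```bash
python3 - <<'E'
from go import *
p,r=show()
plan(p,r,(.4345,-.0188,.0614),r,1)
E
```

```text
t 13.2 pos [ 0.4314 -0.0203  0.0649] yaw 6.63 pitch -7.09 F [-0.8 -1.7  7.9] M [-0.28  0.34  0.04] open 0.002 ff 3.7 q [-0.09  0.85  0.04  2.16 -0.1   0.25 -1.42]
{'x': np.float64(0.37), 'y': np.float64(-0.12), 'z': np.float64(0.31)} r [0. 0. 0.]
```

send_rows --motion '[{"x": 0, "y": 0, "z": 0.2, "rx": 0, "ry": 0, "rz": 0, "jaw": 0}, {"x": 0, "y": 0, "z": 0.1, "rx": 0, "ry": 0, "rz": 0, "jaw": 0}, {"x": 0, "y": 0, "z": 0, "rx": 0, "ry": 0, "rz": 0, "jaw": 0}, {"x": 0, "y": 0, "z": 0, "rx": 0, "ry": 0, "rz": 0, "jaw": 0}, {"x": 0, "y": 0, "z": 0, "rx": 0, "ry": 0, "rz": 0, "jaw": 0}]'

```text
clock: 13.7
tool_pos: [0.431, -0.0204, 0.0623]
eef_rot: [0.996, 0.058, -0.062, 0.004]
contact_force: [-1.1, -0.9, 8.4]
opening: 0.002
finger_force: 4.0
```

```bash
python3 - <<'E'
from go import *
from h import *
import pickle
show()
d={n:snapshot(n) for n in("top","scene")};pickle.dump(d,open("s7.pkl","wb"))
d0=pickle.load(open("s6.pkl","rb"))
b=[cv2.resize(x["scene"]["img"][175:270,290:410],None,fx=3.3,fy=3.3,interpolation=cv2.INTER_CUBIC) for x in(d0,d)]
cv2.imwrite("pics/c7.png",np.hstack(b)[:,:,::-1])
c,s_=np.cos(.1187),np.sin(.1187)
for z in(79.5,87,92,97):
  print(z,[tuple(np.round(proj(d["scene"],(.5995+(c*x-s_*y)/1000,.001+(s_*x+c*y)/1000,z/1000)),1)) for x,y in((-54,-42),(54,-42),(54,42),(-54,42))])
E
```

```text
t 13.7 pos [ 0.431  -0.0204  0.0623] yaw 6.62 pitch -7.08 F [-1.1 -0.9  8.4] M [-0.28  0.38  0.05] open 0.002 ff 4.0 q [-0.09  0.86  0.04  2.16 -0.1   0.25 -1.42]
79.5 [(np.float64(331.3), np.float64(215.8)), (np.float64(356.3), np.float64(236.7)), (np.float64(374.6), np.float64(221.1)), (np.float64(349.6), np.float64(201.3))]
87 [(np.float64(331.4), np.float64(214.4)), (np.float64(356.5), np.float64(235.3)), (np.float64(374.8), np.float64(219.8)), (np.float64(349.8), np.float64(199.9))]
92 [(np.float64(331.5), np.float64(213.5)), (np.float64(356.6), np.float64(234.4)), (np.float64(375.0), np.float64(218.8)), (np.float64(349.9), np.float64(198.9))]
97 [(np.float64(331.5), np.float64(212.6)), (np.float64(356.8), np.float64(233.5)), (np.float64(375.2), np.float64(217.9)), (np.float64(350.0), np.float64(198.0))]
```

View pics/c7.png

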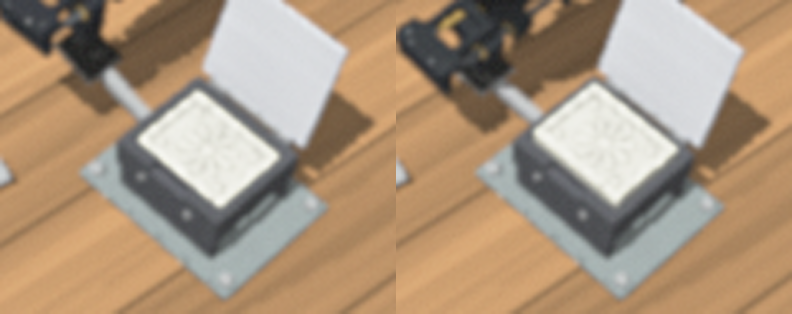

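The plaque stands visibly proud in the right-hand picture, where its top corner moved from about (200,92) to (595-396=199,82). The pad is pressed to nearly level. I'll measure the rise more precisely.

```bash
python3 - <<'E'
from h import *
a,b=[pickle.load(open(f"s{i}.pkl","rb"))["scene"]["img"] for i in(6,7)]
def edge(im,u): # sub-pixel rows of saturation-free bright plaque's upper and lower limits in column u
    g=cv2.GaussianBlur(im,(3,1),0)[195:245,u].astype(float).mean(1);k=np.arange(195,245)
    t=(150);on=np.nonzero(g>t)[0];i=on[0]
    return 195+i-(g[i]-t)/(g[i]-g[i-1])
for u in range(338,366,3): print(u,round(edge(a,u)-edge(b,u),2),end=" | ")
g=[cv2.cvtColor(x,cv2.COLOR_RGB2GRAY).astype(np.float32) for x in(a,b)]
P=g[0][210:228,342:364]
W=np.eye(2,3,dtype=np.float32);W[1,2]=-2
T=cv2.findTransformECC(P,g[1][210-6:228+6,342-6:364+6],np.float32([[1,0,6],[0,1,4]]),cv2.MOTION_TRANSLATION,(3,200,1e-6),None,3)
print("\necc",T[0],T[1][:,2]-6)
E
```

```text
338 -0.11 | 341 -0.18 | 344 -1.33 | 347 2.61 | 350 -4.38 | 353 -0.0 | 356 0.0 | 359 -0.0 | 362 -0.0 | 365 -0.0 | 
ecc 0.9798638392274096 [ 0.01102352 -2.2324665 ]
```

The rise is 2.23 px, about 12.0 mm, and 12.4 mm is wanted. The fingertip height likewise says about 0.8 mm is still missing, so I'll press a touch more.

send_rows --motion '[{"x": 0, "y": 0, "z": 0.1, "rx": 0, "ry": 0, "rz": 0, "jaw": 0}, {"x": 0, "y": 0, "z": 0, "rx": 0, "ry": 0, "rz": 0, "jaw": 0}, {"x": 0, "y": 0, "z": 0, "rx": 0, "ry": 0, "rz": 0, "jaw": 0}, {"x": 0, "y": 0, "z": 0, "rx": 0, "ry": 0, "rz": 0, "jaw": 0}, {"x": 0, "y": 0, "z": 0, "rx": 0, "ry": 0, "rz": 0, "jaw": 0}]'

```text
clock: 14.3
tool_pos: [0.4309, -0.0204, 0.0614]
eef_rot: [0.996, 0.058, -0.062, 0.004]
contact_force: [-1.8, -1.5, 8.0]
opening: 0.004
finger_force: 4.0
```

```bash
python3 - <<'E'
from go import *
from h import *
show()
a=pickle.load(open("s6.pkl","rb"))["scene"]["img"]
A=cv2.cvtColor(a,cv2.COLOR_RGB2GRAY).astype(np.float32)[210:228,342:364]
for i in range(3):
    g=cv2.cvtColor(snapshot("scene")["img"],cv2.COLOR_RGB2GRAY).astype(np.float32)[204:234,336:370]
    T=cv2.findTransformECC(A,g,np.float32([[1,0,6],[0,1,4]]),cv2.MOTION_TRANSLATION,(3,200,1e-6),None,3)
    print(T[1][:,2]-6,"rise mm",-(T[1][1,2]-6)/.186)
show()
E
```

```text
t 14.3 pos [ 0.4309 -0.0204  0.0614] yaw 6.63 pitch -7.07 F [-1.8 -1.5  8. ] M [-0.32  0.37  0.07] open 0.004 ff 4.0 q [-0.09  0.86  0.04  2.16 -0.1   0.24 -1.42]
[ 0.25917387 -2.0595572 ] rise mm 11.072888
[ 0.2787962 -2.0450983] rise mm 10.9951515
[ 0.2959175 -2.0365162] rise mm 10.949012
t 14.45 pos [ 0.4309 -0.0204  0.0613] yaw 6.63 pitch -7.08 F [-1.5 -1.8  7.8] M [-0.34  0.32  0.06] open 0.006 ff 4.0 q [-0.09  0.86  0.04  2.16 -0.1   0.24 -1.42]
```

The three readings show a sideways shift of (0.28,+0.2) px, which is the loose plaque sliding about 1 mm along mould +x. Corrected for that, the rise is about 12.3 mm. The fingertip height (61.4 mm) and the 8 N force also agree with half out, so I'll hand in.

```bash
python3 -c "
from plant import *
print(finish_job())"
```

```text
the job is handed in; nothing more can be done
None
```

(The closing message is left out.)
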